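# Put the specimens back in their cradles

## Robot

A 6-joint arm with a two-finger parallel gripper is mounted at the origin on the work surface; the furniture and walls round the work are solid. World frame = base frame: x ahead of the robot, y to its left, z up, the work surface at z = 0. Lengths are in mm, angles in degrees, forces in N, time in s.
With the tool pointing down it reaches from about 350 to 850 mm from the base axis. Payload 8.1 kg.
Tool frame: the origin (TCP) lies midway between the tips of the shut fingers; the grasp point (between the pads) lies 19 mm behind it (r.pinch_z is the distance from the TCP to the grasp point, in mm); z points along the fingers, y is the line along which they close (so a half turn about z gives the same grasp; the last joint's range is limited). The gripper opens to 85 mm and grips with 20 to 120 N. Pads are 22 mm wide; open, the fingers measure 114 mm over their backs; the gripper's body (76 mm by 85 mm) begins 54 mm behind the grasp point. The pads swing forward as they close: fully open they stand 13 mm farther back than shut.
Start: joints at [-77.773, 7.471, 85.268, -0, 87.261, -4.893], TCP at [176.644, -573.413, 231.292] pointing down, gripper open.
Joint ranges: [-169.43, 169.43], [-51.17, 129.36], [1.28, 143.12], [-76.62, 256.62], [0, 156.53], [-152.29, 152.29]. Speed limits (degrees/s): [136.94, 136.94, 159.86, 180, 180, 180].

## Interface

Orientations are given as [roll, pitch, yaw] about the fixed x, y, z axes, in that order (R = Rz(yaw) Ry(pitch) Rx(roll)).
In Python, from bench import sensors, optics, job, r gives the robot as it stands.
- The arm moves only by the tool play_rows, never from a script. Its argument "motion" is a list that holds one entry, the list of rows, each a list of 6 numbers: the shift along the tool's x, y, z in cm, then the turn, a rotation vector about the tool's x, y, z in degrees. In form: [[[x, y, z, ax, ay, az], ...]]. A call has 1 to 5 rows; each row is the pose to reach, as a shift and turn from the pose commanded when the call began, along the tool's axes at that moment; what a row does not reach only later rows make up. A row lasts 1/10 s, in which the tool goes at most 50 mm and 8.59 degrees, less where a joint would pass 70% of its speed; a pose out of reach is approached as far as the arm can. A call with a gripper value outside its range is refused whole. "jaw" is the opening, from 0 (shut) to 1 (fully open), set as the call begins (left out, the last holds). The fingers move at their own pace and stop on an object; "squeeze" is the grip in N (left out, the last holds). Time passes only in rows, so rows that repeat a pose let the fingers close. It gives the time, the measured TCP pose, the force, the opening and the grip force at its end, in the units of the state.
- sensors.sense(): the state, without advancing time (a new reading comes with each control period).
- optics.snapshot(name): name is "side" or "top"; returns a dict with "pixels" (400x640x3 uint8, red, green, blue), "mtx" (3x3 intrinsics, pixels), "k1" (the pictures are not rectified: a ray, as slopes to the right and down, at radius r is drawn at 1 + k1 r^2 times it, then the intrinsics apply), "R" (3x3) and "t" (3): a world point X has camera coordinates R X + t. Camera axes: x right, y down, z forward; pixel columns grow to the right and rows downward; lengths in mm; the calibration is good to about 2 mm. A picture is of the moment at which its call begins. There is no depth.
- job.hand_in(): hands the job in; it is judged then, once.
The state is a dict: "time": time; "joint_pos": joint angles; "qd": joint speeds; "joint_efforts": joint torques, N m; "tool_pos": TCP position; "tcp_rot": TCP orientation; "ft_force": force on the tool from outside, world axes, zero at the start; "wrist_torque": the same for the moment, N m; "finger_gap": finger opening in mm; "grip_force": force on a finger pad.
Only numpy, scipy, OpenCV 4.12 (cv2) and the standard library are available. Lean on these libraries where they do the work, as an engineer would, in place of code of your own. Each camera call takes 0.05 s, during which the arm holds its last target. There are 200 camera calls.

## Task

Put the three fossil bones and the glass vial away, each in the wooden cradle whose recess matches its outline: the bones lying flat and lengthwise in their recesses, the vial standing upright in the round one, all fully down on the felt. Set each one down gently without dropping it, let go of it, and leave the tin and the loupe where they are.

Things in the scene. Friction and masses are not known exactly. Their poses are not given: they have to be found in the camera images.
- rib: Piece of fossil rib: the long, slim olive-brown stick-like bone, 22 wide x 103 long x 16 mm high, about 18 g, lying loose on the table. Origin: centre of its underside; z up, its length along y and its width along x.
- phalanx: Fossil finger bone: the short, slim brown bone, 21 wide x 51 long x 16 mm high, about 14 g, lying loose on the table. Origin: centre of its underside; z up, its length along y and its width along x.
- ankle_bone: Fossil ankle bone: the broad, thick dark brown bone, 47 wide x 61 long x 26 mm high, about 27 g, lying loose on the table. Origin: centre of its underside; z up, its length along y and its width along x.
- vial: Round glass sample vial with a pale grey cap, standing upright, 23 mm diameter, 58 mm high, about 30 g, loose. Origin: centre of its underside; z up along the vial.
- rib_cradle: Cradle of the rib. Light wooden board 80 (x) x 130 (y) x 14 mm high, flat, fixed to the table, blank brass plate on its -y end. In the middle of its top a 6 mm deep recess with a grey felt floor 8 mm above the underside. Origin: centre of the underside, below the recess centre; z up. Recess: long narrow rectangle, 34 (x) x 115 mm (y).
- phalanx_cradle: Cradle of the finger bone. Light wooden board 80 (x) x 130 (y) x 14 mm high, flat, fixed to the table, blank brass plate on its -y end. In the middle of its top a 6 mm deep recess with a grey felt floor 8 mm above the underside. Origin: centre of the underside, below the recess centre; z up. Recess: short narrow rectangle, 33 (x) x 63 mm (y).
- ankle_cradle: Cradle of the ankle bone. Light wooden board 80 (x) x 130 (y) x 14 mm high, flat, fixed to the table, blank brass plate on its -y end. In the middle of its top a 6 mm deep recess with a grey felt floor 8 mm above the underside. Origin: centre of the underside, below the recess centre; z up. Recess: broad rectangle, 59 (x) x 73 mm (y).
- vial_cradle: Cradle of the vial. Light wooden board 80 (x) x 130 (y) x 14 mm high, flat, fixed to the table, blank brass plate on its -y end. In the middle of its top a 6 mm deep recess with a grey felt floor 8 mm above the underside. Origin: centre of the underside, below the recess centre; z up. Recess: circle of 36 mm diameter.
- tin: Bystander: round white tin with a red lid, 62 mm diameter, 26 mm high, loose, standing among the work. Origin: centre of its underside.
- loupe: Bystander: closed metal folding loupe, 34 x 67 x 14 mm, loose, standing among the work. Origin: centre of its underside.

How it is judged:
By the outcome, as a careful person would: the job done as asked, in the order asked, and still so for the second after the job is handed in, with the robot touching nothing.
It also fails if it takes over 102 s, if anything falls off the work surface, if the arm or the gripper's body presses on something with over 40 N, if the wrist force passes 120 N, or if a joint passes its speed limit or range.

## Working session

There is one attempt and no reset: what is moved stays moved. The work goes in short steps, Python scripts to look and compute and a tool call to move; the robot and the scene stay as the last step left them, time stands still between calls to the robot, and variables do not carry over. Pictures are saved under pics/ and viewed, at most 14 in all, crops included, and the job is handed in when it is done.

Besides the shell and the picture viewer there is one more tool, called after "Emit:" as name([rows], argument=value, ...), one row to a line, values as JSON. play_rows: Moves the arm, as the interface text tells. Its arguments: {"type":"object","properties":{"motion":{"type":"array","items":{"type":"array","items":{"type":"array","items":{"type":"number"}}}},"jaw":{"type":"number"},"squeeze":{"type":"number"}},"required":["motion"]}

```bash
ls; mkdir -p pics; python3 - <<'E'
from bench import sensors, optics, job, r
import cv2
for n in ("top","side"):
    s=optics.snapshot(n); cv2.imwrite(f"pics/{n}0.png",s["pixels"][:,:,::-1])
    print(n,s["mtx"],s["k1"],s["R"],s["t"])
print(sensors.sense(), r.pinch_z)
E
```

```text
pics
top [[456.12607719   0.         317.98031594]
 [  0.         456.12607719 202.22380901]
 [  0.           0.           1.        ]] -0.09821693574365621 [[-0.01016162 -0.99992875 -0.00626398]
 [-0.99057649  0.01092183 -0.13652449]
 [ 0.13658317  0.00481764 -0.99061689]] [  25.95395579  540.23671209 1146.92363877]
side [[366.97163924   0.         320.15474914]
 [  0.         366.97163924 200.29775202]
 [  0.           0.           1.        ]] -0.005092927564362432 [[ 0.99227249 -0.12405692 -0.00227903]
 [-0.07644118 -0.59674241 -0.7987836 ]
 [ 0.09773464  0.7927852  -0.60161413]] [-552.28468043   67.69377433  988.47053055]
{'time': 0.1, 'joint_pos': array([-7.77722382e+01,  7.51063825e+00,  8.53217309e+01, -4.97298432e-04,
        8.72610335e+01, -4.89636856e+00]), 'qd': array([-0.06802152, -0.08825989, -0.19844567,  0.01571611,  0.03961071,
       -0.02498253]), 'joint_efforts': array([ 1.37575036e-03, -5.70950353e+01, -5.01941121e+01, -2.91305978e-04,
        8.09004618e-03,  3.62936203e-05]), 'tool_pos': array([ 176.54898153, -572.93570874,  230.36335594]), 'tcp_rot': array([-1.79906896e+02, -7.47738659e-03,  1.71241484e+01]), 'ft_force': array([-0.13669033, -0.64042627,  0.68351153]), 'wrist_torque': array([ 0.01882416, -0.02310328, -0.01040552]), 'grip_force': 0.0, 'finger_gap': 85.26078194270349} 18.700000000000003
```

View pics/top0.png

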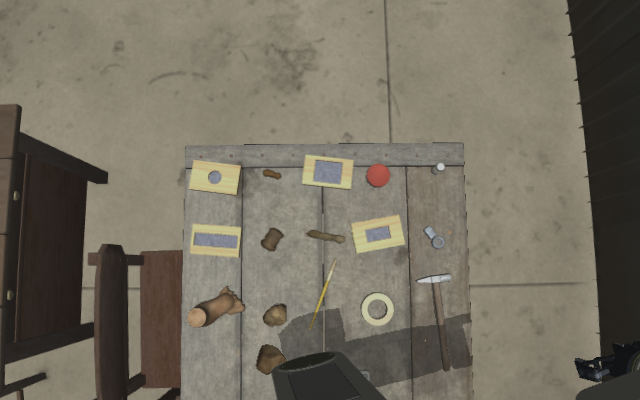

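View pics/side0.png

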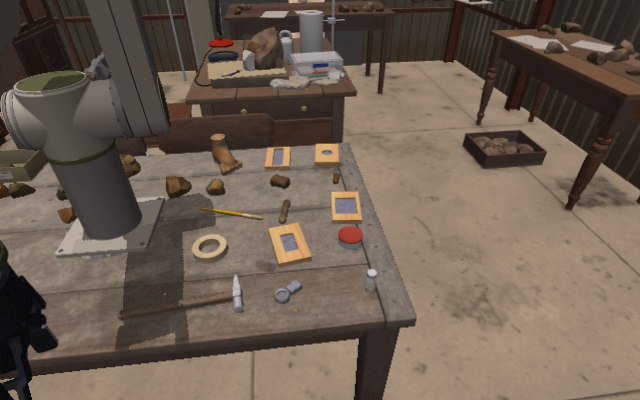

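Top view: vial cradle at (214,177), phalanx (272,174), ankle cradle (327,172), tin (378,175), vial (440,168), rib cradle (216,240), ankle bone (272,239), rib (326,236), phalanx cradle (377,234), loupe (434,237). The side view agrees with this.

```bash
cat > h.py <<'E'
import numpy as np, cv2
from bench import sensors, optics, r
from scipy.spatial.transform import Rotation as Ro
def to_plane(s,uv,z):
    uv=np.atleast_2d(np.float64(uv))
    n=cv2.undistortPoints(uv[:,None],s["mtx"],np.array([s["k1"],0,0,0]))[:,0]
    R,t=np.array(s["R"]),np.array(s["t"])
    d=np.c_[n,np.ones(len(n))]@R; c=-R.T@t
    return (c+d*((z-c[2])/d[:,2])[:,None])[:,:2]
def fit(s,m,z):
    p=to_plane(s,np.argwhere(m)[:,::-1],z); 
    (c,wh,a)=cv2.minAreaRect(p.astype(np.float32))
    if wh[0]>wh[1]: a+=90; wh=wh[::-1]
    # a = direction of width axis; length axis = a+90
    return c,p.mean(0),wh,(a+90)%180,len(p)
def goto(x,y,z,yaw):
    """shift (cm) and turn about tool z for a tool-down target from the present commanded pose ~ measured"""
    s=sensors.sense(); T=Ro.from_euler('xyz',s["tcp_rot"],degrees=True)
    d=T.inv().apply(np.array([x,y,z])-s["tool_pos"])/10
    rv=(T.inv()*Ro.from_euler('xyz',[180,0,yaw],degrees=True)).as_rotvec(degrees=True)
    print("shift",d.round(2),"turn",rv.round(1))
E
python3 - <<'E'
from h import *
s=optics.snapshot("top"); im=s["pixels"]
cv2.imwrite("pics/crop.png",cv2.resize(im[140:275,183:473,::-1],None,fx=2.75,fy=2.75,interpolation=cv2.INTER_CUBIC))
hsv=cv2.cvtColor(im,cv2.COLOR_RGB2HSV)
for n,(u,v) in dict(table=(250,205),phal=(272,174),ank=(272,239),rib=(326,236),rib2=(312,233),wood=(195,177),felt=(216,240),vial=(440,168),tin=(378,175)).items(): print(n,im[v,u],hsv[v,u])
E
```

```text
table [139 136 125] [ 24  26 139]
phal [106  82  52] [ 17 130 106]
ank [99 86 67] [18 82 99]
rib [113 102  77] [ 21  81 113]
rib2 [92 80 57] [20 97 92]
wood [198 196 143] [ 29  71 198]
felt [127 130 142] [114  27 142]
vial [198 200 198] [ 60   3 200]
tin [171  85  72] [  4 148 171]
```

View pics/crop.png

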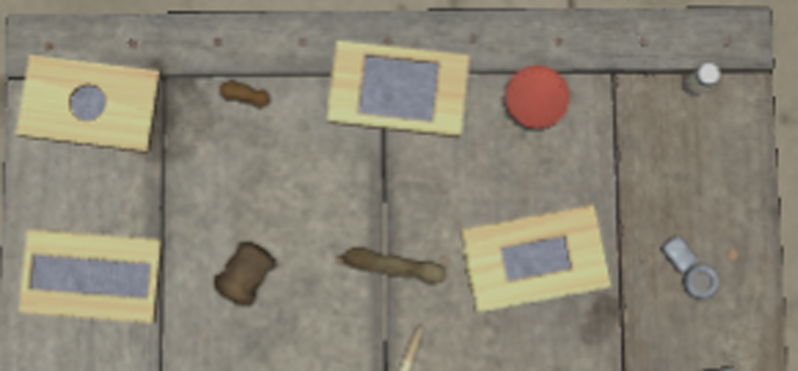

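```bash
python3 - <<'E'
from h import *
s=optics.snapshot("top"); im=s["pixels"]
print("cam",(-np.array(s["R"]).T@s["t"]).round())
hsv=cv2.cvtColor(im,cv2.COLOR_RGB2HSV).astype(int); H,S,V=hsv[...,0],hsv[...,1],hsv[...,2]
def comp(m,u,v,w=38):
    k=np.zeros_like(m); k[max(v-w,0):v+w,u-w:u+w]=m[max(v-w,0):v+w,u-w:u+w]
    n,l,st,_=cv2.connectedComponentsWithStats(k.astype(np.uint8)); 
    return l==1+st[1:,4].argmax()
f=lambda n,m,z:(lambda q:print(n,"box",np.round(q[0],1),"mean",q[1].round(1),"wl",np.round(q[2],1),"len-dir",round(q[3],1)))(fit(s,m,z))
bone=(S>60)&(V<130)
for n,u,v,z in (("rib",326,236,8),("phal",272,174,8),("ankle",272,239,13)): f(n,comp(bone,u,v,28),z)
wood=((S>50)&(V>150)&(H>15)&(H<40)); felt=(H>90)&(H<135)&(V>100)&(S>12)
for n,u,v in (("ribC",216,240),("phalC",377,234),("ankC",327,172),("vialC",214,177)):
    f(n+" board",comp(wood,u,v,32),14); f(n+" felt",comp(felt,u,v,28),11)
f("tin",comp((S>110)&(H<10),378,175),26)
cap=comp((S<25)&(V>170),440,168,12); f("cap",cap,58)
E
```

```text
cam [ 379.   15. 1210.]
rib box [455.    2.4] mean [454.7   2.1] wl [ 18.6 101.7] len-dir 77.1
phal box [623.9 144.6] mean [623.6 145. ] wl [17.9 48. ] len-dir 75.1
ankle box [447.7 143.3] mean [447.5 143.5] wl [40.3 56.6] len-dir 146.0
ribC board box [446.7 293.1] mean [446.5 293.5] wl [ 81.7 131. ] len-dir 84.8
ribC felt box [446.7 293. ] mean [446.6 292.8] wl [ 29.3 110.7] len-dir 85.4
phalC board box [ 459.5 -134.2] mean [ 459.6 -135.3] wl [ 81.5 132.8] len-dir 99.9
phalC felt box [ 459.6 -135.2] mean [ 459.6 -135. ] wl [27.7 57.6] len-dir 99.7
ankC board box [626.7  -5.5] mean [626.6  -5.9] wl [ 80.4 133. ] len-dir 82.9
ankC felt box [626.8  -6.2] mean [626.8  -6. ] wl [54.2 68.5] len-dir 83.3
vialC board box [615.9 298.7] mean [615.7 298.4] wl [ 80.2 130.5] len-dir 82.2
vialC felt box [615.7 298.3] mean [615.9 297.8] wl [27.4 30.3] len-dir 89.2
tin box [ 613.1 -139.3] mean [ 613.8 -139. ] wl [58.4 59.5] len-dir 178.5
cap box [ 628.9 -298.6] mean [ 628.6 -298.3] wl [13.1 16.1] len-dir 177.1
```

```bash
python3 -c "
from h import *
goto(455,2.3,120,77)"
```

```text
shift [ 43.54 -46.78  11.12] turn [ -0.1  -0.  -59.9]
```

Emit:
play_rows([
  [[43.5,-46.8,9,0,0,-60],[43.5,-46.8,9,0,0,-60],[43.5,-46.8,9,0,0,-60],[43.5,-46.8,9,0,0,-60],[43.5,-46.8,9,0,0,-60]],
], jaw=0.6, squeeze=25)

```text
time: 0.7
tool_pos: [284.7, -348.7, 195.9]
tcp_rot: [180.0, -0.0, 60.4]
ft_force: [1.1, 0.7, 0.1]
finger_gap: 51.4
grip_force: 0.0
```

```bash
python3 -c "
from h import *
print(sensors.sense()); goto(455,2.3,120,77)"
```

```text
{'time': 0.7, 'joint_pos': array([-5.73067944e+01, -1.53940066e+01,  1.10774876e+02,  1.00843555e-02,
        8.46191881e+01, -2.77204139e+01]), 'qd': array([ 51.74115265, -36.48814727,  37.57440961,   0.20860099,
        -1.61495565, -34.10845687]), 'joint_efforts': array([ -7.82332063, -31.55596375, -50.66163898,  -0.43935573,
         0.32872888,   1.09939031]), 'tool_pos': array([ 284.69589062, -348.66662658,  195.93373842]), 'tcp_rot': array([ 1.79995381e+02, -8.91441764e-03,  6.04126742e+01]), 'ft_force': array([1.06492809, 0.6991565 , 0.09747412]), 'wrist_torque': array([-0.0680748 , -0.04191999,  0.1086839 ]), 'grip_force': 0.0, 'finger_gap': 51.392643638014526}
shift [38.93 -2.52  7.6 ] turn [  0.   -0.  -16.6]
```

Emit:
play_rows([
  [[38.9,-2.5,7.6,0,0,-16.6],[38.9,-2.5,7.6,0,0,-16.6],[38.9,-2.5,7.6,0,0,-16.6],[38.9,-2.5,7.6,0,0,-16.6],[38.9,-2.5,7.6,0,0,-16.6]],
])

```text
time: 1.2
tool_pos: [393.3, -128.5, 148.4]
tcp_rot: [179.9, 0.0, 76.7]
ft_force: [1.1, 0.1, 0.0]
finger_gap: 51.0
grip_force: 0.0
```

```bash
python3 -c "
from h import *
goto(455,2.3,80,77)"
```

```text
shift [14.16  2.98  6.84] turn [ 0.1  0.  -0.3]
```

Emit:
play_rows([
  [[14.2,3.0,6.8,0,0,-0.3],[14.2,3.0,6.8,0,0,-0.3],[14.2,3.0,6.8,0,0,-0.3],[14.2,3.0,6.8,0,0,-0.3],[14.2,3.0,6.8,0,0,-0.3]],
])

```text
time: 1.7
tool_pos: [453.9, 2.3, 79.4]
tcp_rot: [-179.8, 0.0, 77.2]
ft_force: [0.1, -1.0, 0.5]
finger_gap: 51.2
grip_force: 0.0
```

```bash
python3 -c "
from h import *
goto(455,2.3,8,77)
s=optics.snapshot('side'); cv2.imwrite('pics/s1.png',cv2.resize(s['pixels'][140:320,160:440,::-1],None,fx=2.8,fy=2.8))"
```

```text
shift [0.02 0.13 7.14] turn [-0.2  0.   0.2]
```

View pics/s1.png

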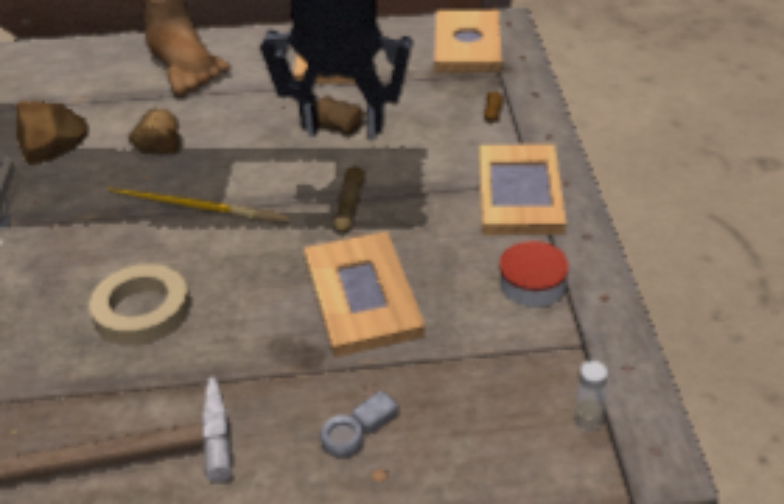

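The fingers straddle the rib (crop 345,195) from above and clear the pencil tip (290,217). I'll descend.

Emit:
play_rows([
  [[0,0.1,4,0,0,0],[0,0.1,6.4,0,0,0],[0,0.1,7.15,0,0,0],[0,0.1,7.15,0,0,0],[0,0.1,7.15,0,0,0]],
])

```text
time: 2.25
tool_pos: [456.8, -0.3, 10.7]
tcp_rot: [179.9, -0.0, 76.9]
ft_force: [-0.1, 0.5, -0.5]
finger_gap: 51.3
grip_force: 0.0
```

Emit:
play_rows([
  [[0,0,0,0,0,0],[0,0,0,0,0,0],[0,0,0,0,0,0],[0,0,0,0,0,0],[0,0,0,0,0,0]],
], jaw=0)

```text
time: 2.75
tool_pos: [456.7, 0.5, 10.4]
tcp_rot: [179.9, 0.0, 77.0]
ft_force: [-1.0, -0.7, 6.6]
finger_gap: 16.4
grip_force: 23.1
```

Emit:
play_rows([
  [[0,0,0,0,0,0],[0,0,0,0,0,0],[0,0,0.1,0,0,0],[0,0,0.2,0,0,0],[0,0,0.25,0,0,0]],
], jaw=0.4)

```text
time: 3.25
tool_pos: [455.4, 0.7, 6.3]
tcp_rot: [-180.0, 0.0, 77.0]
ft_force: [-0.8, -0.6, -0.5]
finger_gap: 34.0
grip_force: 0.0
```

Emit:
play_rows([
  [[0,0,0,0,0,0],[0,0,0,0,0,0],[0,0,0,0,0,0],[0,0,0,0,0,0],[0,0,0,0,0,0]],
], jaw=0, squeeze=30)

```text
time: 3.75
tool_pos: [455.6, 0.7, 6.6]
tcp_rot: [-180.0, -0.0, 77.0]
ft_force: [-0.8, 0.6, 0.3]
finger_gap: 19.4
grip_force: 28.9
```

Emit:
play_rows([
  [[0,0,-1,0,0,0],[0,0,-3,0,0,0],[0,0,-5,0,0,0],[0,0,-6,0,0,0],[0,0,-6,0,0,0]],
])

```text
time: 4.25
tool_pos: [457.3, 0.5, 68.7]
tcp_rot: [179.8, -0.0, 77.0]
ft_force: [0.9, 0.2, -0.7]
finger_gap: 19.0
grip_force: 29.0
```

```bash
python3 -c "
from h import *
goto(446.7,293,70,85)
s=optics.snapshot('side'); cv2.imwrite('pics/s2.png',cv2.resize(s['pixels'][140:260,210:370,::-1],None,fx=4,fy=4))"
```

```text
shift [28.26 -7.61 -0.15] turn [ 0.2 -0.  -8. ]
```

View pics/s2.png

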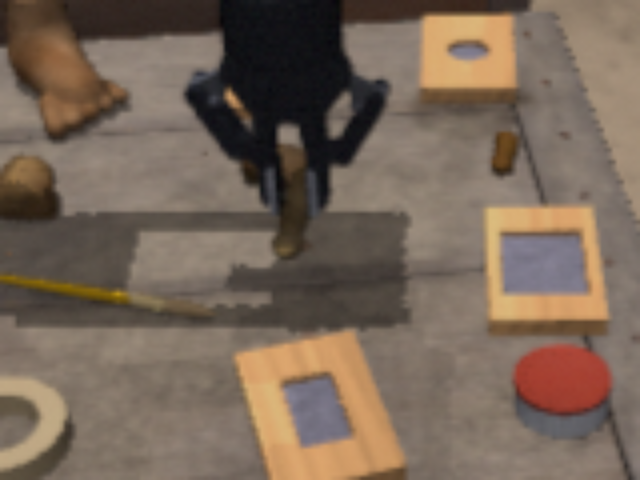

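The rib is held at its middle and level, with the gripper at crop (290,180). Next is the carry to the rib cradle.

Emit:
play_rows([
  [[5.6,-1.5,0,0,0,-2],[10.6,-2.9,0,0,0,-4],[15.6,-4.2,0,0,0,-6],[20.5,-5.5,0,0,0,-8],[25,-6.7,0,0,0,-8]],
])

```text
time: 4.8
tool_pos: [445.7, 252.1, 65.3]
tcp_rot: [-179.9, 0.0, 85.1]
ft_force: [0.6, -0.1, -0.4]
finger_gap: 19.4
grip_force: 29.0
```

```bash
python3 -c "
from h import *
goto(446.7,293,50,85)"
```

```text
shift [ 4.08 -0.25  1.53] turn [-0.1  0.   0.1]
```

Emit:
play_rows([
  [[2.5,-0.2,0.5,0,0,0],[3.9,-0.2,1.5,0,0,0],[3.9,-0.2,2.5,0,0,0],[3.9,-0.2,2.5,0,0,0],[3.9,-0.2,2.5,0,0,0]],
])

```text
time: 5.3
tool_pos: [447.6, 288.2, 40.5]
tcp_rot: [-179.9, 0.1, 84.9]
ft_force: [-0.5, -0.6, 0.6]
finger_gap: 19.3
grip_force: 29.0
```

```bash
python3 -c "
from h import *
goto(446.7,291.5,17,85)
s=optics.snapshot('side'); a=s['pixels'][120:220,220:340,::-1]
t=optics.snapshot('top'); b=t['pixels'][200:280,170:290,::-1]
f=lambda q:cv2.resize(q,None,fx=3.3,fy=3.3,interpolation=cv2.INTER_CUBIC)
cv2.imwrite('pics/s3.png',np.vstack([f(a),f(b)]))"
```

```text
shift [ 0.32 -0.11  2.35] turn [-0.1  0.1 -0.1]
```

View pics/s3.png

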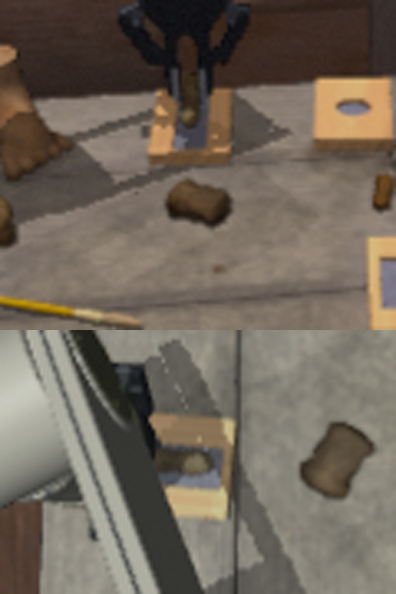

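Emit:
play_rows([
  [[0.35,-0.1,1.0,0,0,0],[0.35,-0.1,1.8,0,0,0],[0.35,-0.1,2.2,0,0,0],[0.35,-0.1,2.3,0,0,0],[0.35,-0.1,2.4,0,0,0]],
])

```text
time: 5.9
tool_pos: [447.5, 293.0, 17.3]
tcp_rot: [-180.0, 0.0, 85.0]
ft_force: [-0.2, -0.0, 0.4]
finger_gap: 18.8
grip_force: 29.0
```

Emit:
play_rows([
  [[0,0,0.04,0,0,0],[0,0,0.08,0,0,0],[0,0,0.12,0,0,0],[0,0,0.12,0,0,0],[0,0,0.12,0,0,0]],
])

```text
time: 6.4
tool_pos: [447.7, 293.1, 16.5]
tcp_rot: [180.0, -0.0, 85.0]
ft_force: [0.3, -0.5, 0.2]
finger_gap: 18.8
grip_force: 29.0
```

Emit:
play_rows([
  [[0,0,0.03,0,0,0],[0,0,0.06,0,0,0],[0,0,0.1,0,0,0],[0,0,0.1,0,0,0],[0,0,0.1,0,0,0]],
])

```text
time: 6.9
tool_pos: [447.7, 293.1, 15.4]
tcp_rot: [-180.0, 0.0, 85.0]
ft_force: [-0.1, 0.9, -1.0]
finger_gap: 19.4
grip_force: 29.0
```

Emit:
play_rows([
  [[0,0,0.03,0,0,0],[0,0,0.06,0,0,0],[0,0,0.1,0,0,0],[0,0,0.1,0,0,0],[0,0,0.1,0,0,0]],
])

```text
time: 7.4
tool_pos: [447.7, 293.1, 14.5]
tcp_rot: [180.0, -0.0, 85.0]
ft_force: [-1.5, -0.3, 2.7]
finger_gap: 19.3
grip_force: 29.5
```

Emit:
play_rows([
  [[0,0,0,0,0,0],[0,0,0,0,0,0],[0,0,0,0,0,0],[0,0,-0.4,0,0,0],[0,0,-2,0,0,0]],
], jaw=0.5)

```text
time: 7.9
tool_pos: [446.1, 292.3, 32.9]
tcp_rot: [-179.8, 0.1, 85.0]
ft_force: [0.0, -0.5, 0.2]
finger_gap: 42.7
grip_force: 0.0
```

```bash
python3 -c "
from h import *
goto(623.8,144.8,80,75)"
```

```text
shift [-13.15  18.97  -4.74] turn [-0.2  0.1 10. ]
```

Emit:
play_rows([
  [[0,0,-4,0,0,0],[-2.7,4,-4.7,0,0,5],[-5.6,8,-4.7,0,0,10],[-8.4,12.1,-4.7,0,0,10],[-11,16,-4.7,0,0,10]],
], jaw=0.6)

```text
time: 8.4
tool_pos: [599.1, 168.1, 82.1]
tcp_rot: [179.9, -0.0, 75.0]
ft_force: [-0.6, 0.7, 0.3]
finger_gap: 51.0
grip_force: 0.0
```

```bash
python3 - <<'E'
from h import *
s=optics.snapshot("top"); im=s["pixels"]
cv2.imwrite('pics/t4.png',cv2.resize(im[150:270,180:340,::-1],None,fx=4,fy=4,interpolation=cv2.INTER_CUBIC))
goto(623.8,144.8,60,75)
E
```

```text
shift [-1.23  2.39  2.24] turn [ 0.3  0.1 -0.2]
```

View pics/t4.png

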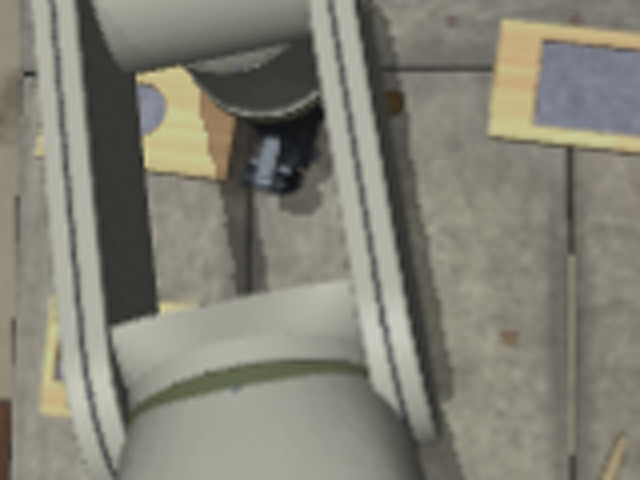

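The arm hides the rib cradle in this view, so I'll check it later. On to the phalanx.

Emit:
play_rows([
  [[-1.2,2.4,1,0,0,0],[-1.2,2.4,2.2,0,0,0],[-1.2,2.4,2.2,0,0,0],[-1.2,2.4,2.2,0,0,0],[-1.2,2.4,2.2,0,0,0]],
])

```text
time: 8.95
tool_pos: [617.1, 152.7, 59.9]
tcp_rot: [180.0, -0.0, 75.1]
ft_force: [-0.1, -0.1, 0.5]
finger_gap: 51.2
grip_force: 0.0
```

```bash
python3 - <<'E'
from h import *
goto(623.8,144.8,7,75)
E
```

```text
shift [-0.59  0.85  5.29] turn [ 0.  -0.   0.1]
```

Emit:
play_rows([
  [[-0.6,0.85,1,0,0,0],[-0.6,0.85,3,0,0,0],[-0.6,0.85,4.5,0,0,0],[-0.6,0.85,5.3,0,0,0],[-0.6,0.85,5.3,0,0,0]],
])

```text
time: 9.45
tool_pos: [622.6, 143.5, 4.2]
tcp_rot: [-179.8, 0.1, 75.0]
ft_force: [-0.2, -0.1, -0.1]
finger_gap: 51.3
grip_force: 0.0
```

```bash
python3 - <<'E'
from h import *
goto(623.8,144.8,7,75)
s=optics.snapshot("side"); im=s["pixels"]
cv2.imwrite('pics/s5.png',cv2.resize(im[120:220,270:390,::-1],None,fx=5,fy=5,interpolation=cv2.INTER_CUBIC))
E
```

```text
shift [ 0.15  0.08 -0.28] turn [-0.2  0.1  0. ]
```

View pics/s5.png

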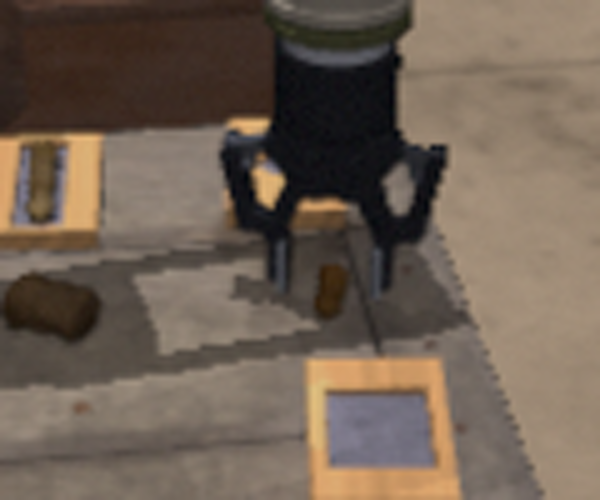

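The rib lies centred in its recess (crop 42,180), and the phalanx sits between the fingers (330,290). I'll raise slightly to z≈7 and close.

Emit:
play_rows([
  [[0.1,0.1,-0.28,0,0,0],[0.1,0.1,-0.28,0,0,0],[0.1,0.1,-0.28,0,0,0],[0.1,0.1,-0.28,0,0,0],[0.1,0.1,-0.28,0,0,0]],
])

```text
time: 10.0
tool_pos: [625.5, 144.5, 9.5]
tcp_rot: [180.0, -0.0, 75.0]
ft_force: [0.0, -0.8, 0.1]
finger_gap: 51.4
grip_force: 0.0
```

Emit:
play_rows([
  [[0,0,0,0,0,0],[0,0,0,0,0,0],[0,0,0,0,0,0],[0,0,0,0,0,0],[0,0,0,0,0,0]],
], jaw=0)

```text
time: 10.5
tool_pos: [626.0, 144.4, 10.2]
tcp_rot: [179.9, -0.0, 75.0]
ft_force: [-1.5, -1.0, 5.2]
finger_gap: 14.9
grip_force: 26.6
```

Emit:
play_rows([
  [[0,0,0,0,0,0],[0,0,0,0,0,0],[0,0,0.1,0,0,0],[0,0,0.2,0,0,0],[0,0,0.3,0,0,0]],
], jaw=0.4)

```text
time: 11.0
tool_pos: [625.2, 144.4, 5.8]
tcp_rot: [-180.0, 0.0, 75.0]
ft_force: [0.3, 0.1, -0.2]
finger_gap: 33.9
grip_force: 0.0
```

Emit:
play_rows([
  [[0,0,0,0,0,0],[0,0,0,0,0,0],[0,0,0,0,0,0],[0,0,0,0,0,0],[0,0,0,0,0,0]],
], jaw=0)

```text
time: 11.5
tool_pos: [625.4, 144.4, 6.1]
tcp_rot: [-180.0, 0.0, 75.0]
ft_force: [0.2, -0.4, -0.9]
finger_gap: 18.0
grip_force: 29.2
```

Emit:
play_rows([
  [[0,0,-1,0,0,0],[0,0,-3,0,0,0],[0,0,-5,0,0,0],[0,0,-6,0,0,0],[0,0,-6,0,0,0]],
])

```text
time: 12.0
tool_pos: [627.2, 144.8, 69.0]
tcp_rot: [179.8, -0.1, 75.0]
ft_force: [-0.0, 0.2, 0.1]
finger_gap: 17.8
grip_force: 29.2
```

```bash
python3 - <<'E'
from h import *
goto(459.6,-135,65,99.8)
E
```

```text
shift [-31.36  -8.94   0.31] turn [  0.2  -0.1 -24.8]
```

Emit:
play_rows([
  [[-4.8,-1.4,0,0,0,-6],[-9.6,-2.7,0,0,0,-13],[-14.4,-4.1,0,0,0,-19],[-19.2,-5.5,0,0,0,-25],[-24,-6.8,0,0,0,-25]],
])

```text
time: 12.5
tool_pos: [495.5, -70.9, 65.1]
tcp_rot: [-179.9, -0.0, 100.2]
ft_force: [0.8, -1.9, 0.2]
finger_gap: 17.5
grip_force: 29.3
```

Emit:
play_rows([
  [[0,0,0,0,0,0],[0,0,0,0,0,0],[0,0,0,0,0,0],[0,0,0,0,0,0]],
])

```text
time: 12.9
tool_pos: [498.0, -68.7, 66.0]
tcp_rot: [-180.0, -0.0, 100.1]
ft_force: [1.0, -0.4, 0.2]
finger_gap: 17.8
grip_force: 29.3
```

```bash
python3 - <<'E'
from h import *
goto(459.6,-135,40,99.8)
E
```

```text
shift [-5.86 -4.94  2.6 ] turn [-0.  -0.   0.3]
```

Emit:
play_rows([
  [[-3,-2.5,0,0,0,0.3],[-5.86,-4.9,0.5,0,0,0.3],[-5.86,-4.9,1.8,0,0,0.3],[-5.86,-4.9,2.6,0,0,0.3],[-5.86,-4.9,2.6,0,0,0.3]],
])

```text
time: 13.4
tool_pos: [458.8, -134.4, 38.5]
tcp_rot: [-179.9, -0.1, 99.8]
ft_force: [0.1, 0.3, 0.1]
finger_gap: 17.8
grip_force: 29.4
```

Emit:
play_rows([
  [[0,0,0,0,0,0],[0,0,0,0,0,0],[0,0,0,0,0,0]],
])

```text
time: 13.7
tool_pos: [460.1, -135.6, 40.7]
tcp_rot: [180.0, 0.0, 99.8]
ft_force: [-0.3, -0.5, -0.3]
finger_gap: 17.9
grip_force: 29.4
```

```bash
python3 - <<'E'
from h import *
goto(459.6,-135,15.5,99.8)
s=optics.snapshot('side'); a=s['pixels'][190:290,220:340,::-1]
t=optics.snapshot('top'); b=t['pixels'][190:290,320:440,::-1]
f=lambda q:cv2.resize(q,None,fx=3,fy=3,interpolation=cv2.INTER_CUBIC)
cv2.imwrite('pics/s6.png',np.hstack([f(a),f(b)]))
E
```

```text
shift [ 0.07 -0.05  2.52] turn [ 0.  0. -0.]
```

View pics/s6.png

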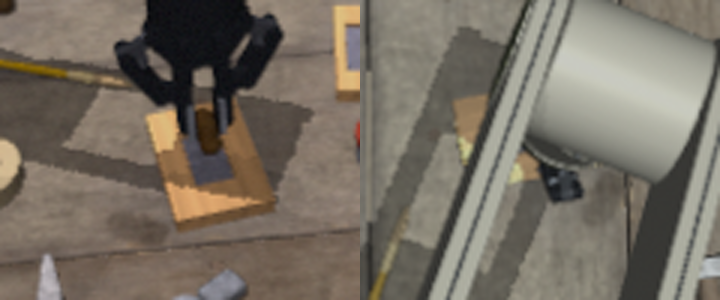

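The phalanx is held aligned above its recess (side crop 208,130). Lowering now.

Emit:
play_rows([
  [[0.05,-0.05,0.8,0,0,0],[0.05,-0.05,1.6,0,0,0],[0.05,-0.05,2.1,0,0,0],[0.05,-0.05,2.3,0,0,0],[0.05,-0.05,2.45,0,0,0]],
])

```text
time: 14.3
tool_pos: [458.5, -135.5, 15.1]
tcp_rot: [-180.0, -0.0, 99.7]
ft_force: [-0.3, -1.0, -0.4]
finger_gap: 17.7
grip_force: 29.4
```

Emit:
play_rows([
  [[0,0,0.03,0,0,0],[0,0,0.06,0,0,0],[0,0,0.1,0,0,0],[0,0,0.1,0,0,0],[0,0,0.1,0,0,0]],
])

```text
time: 14.8
tool_pos: [459.0, -135.6, 14.8]
tcp_rot: [180.0, 0.0, 99.7]
ft_force: [0.1, -0.3, -0.2]
finger_gap: 17.8
grip_force: 29.4
```

Emit:
play_rows([
  [[0,0,0.02,0,0,0],[0,0,0.04,0,0,0],[0,0,0.06,0,0,0],[0,0,0.06,0,0,0],[0,0,0.06,0,0,0]],
])

```text
time: 15.3
tool_pos: [459.0, -135.6, 14.2]
tcp_rot: [180.0, 0.0, 99.7]
ft_force: [0.3, 0.4, -0.9]
finger_gap: 17.9
grip_force: 29.8
```

Emit:
play_rows([
  [[0,0,0.02,0,0,0],[0,0,0.04,0,0,0],[0,0,0.06,0,0,0],[0,0,0.06,0,0,0],[0,0,0.06,0,0,0]],
])

```text
time: 15.8
tool_pos: [459.0, -135.6, 13.9]
tcp_rot: [180.0, 0.0, 99.7]
ft_force: [-1.9, -0.4, 5.7]
finger_gap: 17.8
grip_force: 30.5
```

Emit:
play_rows([
  [[0,0,0,0,0,0],[0,0,0,0,0,0],[0,0,-0.1,0,0,0],[0,0,-0.4,0,0,0],[0,0,-2,0,0,0]],
], jaw=0.5)

```text
time: 16.3
tool_pos: [457.1, -134.8, 31.9]
tcp_rot: [-179.8, -0.1, 99.7]
ft_force: [-0.2, -0.1, -1.1]
finger_gap: 42.8
grip_force: 0.0
```

Emit:
play_rows([
  [[0,0,-3,0,0,0],[0,0,-5,0,0,0],[0,0,-5,0,0,0],[0,0,-5,0,0,0]],
], jaw=0.9)

```text
time: 16.7
tool_pos: [459.2, -135.7, 83.8]
tcp_rot: [179.9, 0.0, 99.7]
ft_force: [-0.0, 0.5, -0.0]
finger_gap: 76.9
grip_force: 0.0
```

```bash
python3 - <<'E'
from h import *
print(sensors.sense()["tool_pos"]);goto(447.6,143.4,85,146)
s=optics.snapshot('side'); a=s['pixels'][190:290,220:340,::-1]
cv2.imwrite('pics/s7.png',cv2.resize(a,None,fx=4,fy=4,interpolation=cv2.INTER_CUBIC))
E
```

```text
[ 459.16353945 -135.69117689   83.76327751]
shift [27.71  3.56 -0.14] turn [  0.    0.  -46.3]
```

View pics/s7.png

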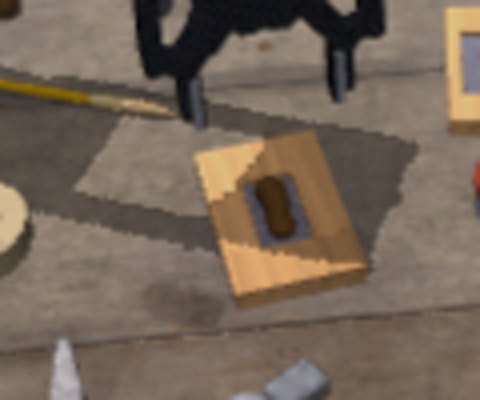

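The phalanx lies flat in its recess (crop 275,207). Next is the ankle bone.

Emit:
play_rows([
  [[4.8,0.6,0,0,0,-8.5],[9.6,1.2,0,0,0,-17],[14.4,1.8,0,0,0,-25.5],[19.2,2.5,0,0,0,-34],[24,3.1,0,0,0,-42]],
])

```text
time: 17.25
tool_pos: [447.6, 107.9, 82.1]
tcp_rot: [-179.9, -0.1, 142.0]
ft_force: [0.9, 0.6, -0.2]
finger_gap: 77.1
grip_force: 0.0
```

Emit:
play_rows([
  [[0,0,0,0,0,0],[0,0,0,0,0,0],[0,0,0,0,0,0],[0,0,0,0,0,0]],
])

```text
time: 17.65
tool_pos: [448.9, 105.0, 82.9]
tcp_rot: [-179.9, -0.0, 141.5]
ft_force: [-1.2, -0.1, -0.0]
finger_gap: 76.9
grip_force: 0.0
```

```bash
python3 - <<'E'
from h import *
goto(447.6,143.4,45,146)
E
```

```text
shift [2.49 2.93 3.79] turn [-0.1 -0.  -4.5]
```

Emit:
play_rows([
  [[2.5,2.9,1,0,0,-4.5],[2.5,2.9,3,0,0,-4.5],[2.5,2.9,3.8,0,0,-4.5],[2.5,2.9,3.8,0,0,-4.5],[2.5,2.9,3.8,0,0,-4.5]],
])

```text
time: 18.15
tool_pos: [447.6, 143.5, 45.7]
tcp_rot: [-180.0, -0.0, 146.1]
ft_force: [-0.3, 0.3, 0.3]
finger_gap: 76.7
grip_force: 0.0
```

Emit:
play_rows([
  [[0,0,0,0,0,0],[0,0,0,0,0,0],[0,0,0,0,0,0]],
])

```text
time: 18.45
tool_pos: [448.0, 144.4, 46.1]
tcp_rot: [180.0, 0.0, 146.2]
ft_force: [0.2, -0.6, 1.0]
finger_gap: 76.7
grip_force: 0.0
```

```bash
python3 - <<'E'
from h import *
goto(447.6,143.4,9,146)
s=optics.snapshot('side'); a=s['pixels'][130:230,220:340,::-1]
t=optics.snapshot('top'); b=t['pixels'][190:290,210:330,::-1]
f=lambda q:cv2.resize(q,None,fx=3,fy=3,interpolation=cv2.INTER_CUBIC)
cv2.imwrite('pics/s8.png',np.hstack([f(a),f(b)]))
E
```

```text
shift [-0.02 -0.11  3.71] turn [0.  0.  0.2]
```

View pics/s8.png

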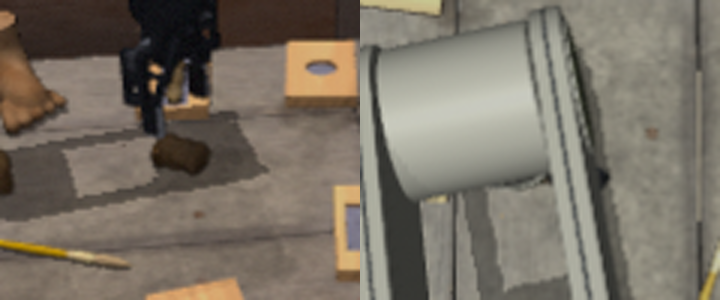

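The ankle bone (side crop 180,153) is straddled across its width. Descend and grip.

Emit:
play_rows([
  [[0,-0.1,1,0,0,0],[0,-0.1,2.2,0,0,0],[0,-0.1,3.2,0,0,0],[0,-0.1,3.7,0,0,0],[0,-0.1,3.7,0,0,0]],
])

```text
time: 19.05
tool_pos: [445.6, 143.4, 6.9]
tcp_rot: [-179.9, -0.1, 146.2]
ft_force: [-1.0, 0.1, -0.3]
finger_gap: 76.6
grip_force: 0.0
```

Emit:
play_rows([
  [[0,0,0,0,0,0],[0,0,0,0,0,0],[0,0,0,0,0,0],[0,0,0,0,0,0],[0,0,0,0,0,0]],
], jaw=0)

```text
time: 19.55
tool_pos: [447.5, 143.8, 9.3]
tcp_rot: [179.9, 0.1, 146.2]
ft_force: [-1.6, -0.6, 6.6]
finger_gap: 42.8
grip_force: 28.1
```

Emit:
play_rows([
  [[0,0,0,0,0,0],[0,0,0,0,0,0],[0,0,0.1,0,0,0],[0,0,0.2,0,0,0],[0,0,0.28,0,0,0]],
], jaw=0.7)

```text
time: 20.05
tool_pos: [446.7, 143.6, 5.4]
tcp_rot: [-180.0, -0.0, 146.2]
ft_force: [-0.3, 0.6, -0.5]
finger_gap: 59.7
grip_force: 0.0
```

Emit:
play_rows([
  [[0,0,0,0,0,0],[0,0,0,0,0,0],[0,0,0,0,0,0],[0,0,0,0,0,0],[0,0,0,0,0,0]],
], jaw=0)

```text
time: 20.55
tool_pos: [446.9, 143.6, 5.8]
tcp_rot: [-180.0, -0.0, 146.2]
ft_force: [-3.0, -1.0, 5.6]
finger_gap: 44.4
grip_force: 30.6
```

Emit:
play_rows([
  [[0,0,-0.5,0,0,0],[0,0,-1.5,0,0,0],[0,0,-3,0,0,0],[0,0,-4.5,0,0,0],[0,0,-6,0,0,0]],
])

```text
time: 21.05
tool_pos: [447.1, 143.7, 67.0]
tcp_rot: [180.0, 0.0, 146.2]
ft_force: [-0.3, -0.0, -0.4]
finger_gap: 43.9
grip_force: 30.6
```

Emit:
play_rows([
  [[0,0,0,0,0,0],[0,0,0,0,0,0],[0,0,0,0,0,0]],
])

```text
time: 21.35
tool_pos: [446.3, 143.5, 65.0]
tcp_rot: [-180.0, -0.0, 146.2]
ft_force: [-0.3, 0.2, -0.8]
finger_gap: 43.7
grip_force: 30.6
```

```bash
python3 - <<'E'
from h import *
goto(626.8,-6,65,83.1)
s=optics.snapshot('side'); a=s['pixels'][110:210,220:340,::-1]
cv2.imwrite('pics/s9.png',cv2.resize(a,None,fx=4,fy=4,interpolation=cv2.INTER_CUBIC))
E
```

```text
shift [-2.332e+01 -2.380e+00 -2.000e-02] turn [-0.1 -0.  63.1]
```

View pics/s9.png

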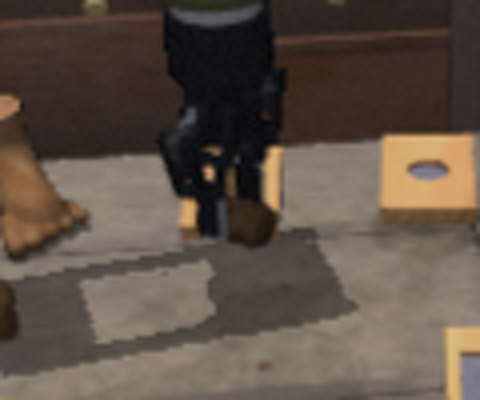

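The ankle bone is held, lifted, at crop (250,222). Now the carry to its cradle.

Emit:
play_rows([
  [[-3,-0.3,0,0,0,8],[-6,-0.6,0,0,0,16],[-9,-0.9,0,0,0,24],[-12,-1.2,0,0,0,32],[-15,-1.5,0,0,0,40]],
])

```text
time: 21.9
tool_pos: [563.3, 46.9, 64.5]
tcp_rot: [-179.9, -0.0, 105.9]
ft_force: [0.3, 0.1, 0.4]
finger_gap: 44.2
grip_force: 30.6
```

Emit:
play_rows([
  [[0,0,0,0,0,0],[0,0,0,0,0,0],[0,0,0,0,0,0]],
])

```text
time: 22.2
tool_pos: [561.9, 48.2, 64.7]
tcp_rot: [-179.9, -0.0, 106.3]
ft_force: [0.4, 0.4, 0.5]
finger_gap: 44.2
grip_force: 30.6
```

```bash
python3 - <<'E'
from h import *
goto(626.8,-6,45,83.1)
E
```

```text
shift [-7.03  4.71  1.96] turn [-0.1 -0.  23.2]
```

Emit:
play_rows([
  [[-2.3,1.5,0,0,0,8],[-4.6,3.1,0,0,0,16],[-7.0,4.7,0.5,0,0,23.2],[-7.0,4.7,1.5,0,0,23.2],[-7.0,4.7,1.9,0,0,23.2]],
])

```text
time: 22.7
tool_pos: [626.4, -5.7, 45.1]
tcp_rot: [-179.9, -0.0, 83.1]
ft_force: [-0.8, 1.1, -0.2]
finger_gap: 44.1
grip_force: 30.7
```

Emit:
play_rows([
  [[0,0,0,0,0,0],[0,0,0,0,0,0],[0,0,0,0,0,0],[0,0,0,0,0,0]],
])

```text
time: 23.1
tool_pos: [627.9, -5.9, 47.3]
tcp_rot: [180.0, -0.0, 83.0]
ft_force: [-0.4, 0.1, 0.5]
finger_gap: 43.5
grip_force: 30.7
```

```bash
python3 - <<'E'
from h import *
goto(626.8,-6,15.5,83.1)
s=optics.snapshot('side'); a=s['pixels'][160:260,290:410,::-1]
t=optics.snapshot('top'); b=t['pixels'][130:230,270:390,::-1]
f=lambda q:cv2.resize(q,None,fx=3.3,fy=3.3,interpolation=cv2.INTER_CUBIC)
cv2.imwrite('pics/s10.png',np.hstack([f(a),f(b)]))
E
```

```text
shift [-0.02 -0.11  3.18] turn [ 0.  -0.  -0.1]
```

View pics/s10.png

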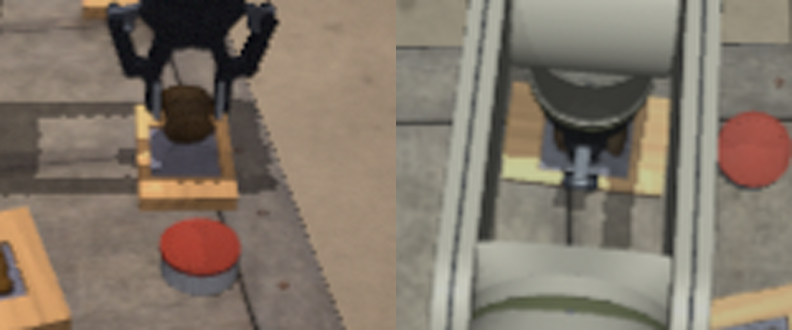

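The ankle bone is above its recess and square to it (side crop 187,112). Lowering.

Emit:
play_rows([
  [[0,-0.1,1,0,0,0],[0,-0.1,2,0,0,0],[0,-0.1,2.6,0,0,0],[0,-0.1,2.9,0,0,0],[0,-0.1,3.1,0,0,0]],
])

```text
time: 23.7
tool_pos: [626.3, -6.2, 14.8]
tcp_rot: [-179.9, 0.0, 83.0]
ft_force: [-0.2, -0.7, -0.0]
finger_gap: 44.1
grip_force: 30.7
```

Emit:
play_rows([
  [[0,0,0.03,0,0,0],[0,0,0.06,0,0,0],[0,0,0.1,0,0,0],[0,0,0.1,0,0,0],[0,0,0.1,0,0,0]],
])

```text
time: 24.2
tool_pos: [627.0, -6.3, 14.9]
tcp_rot: [180.0, -0.0, 83.0]
ft_force: [-1.2, -1.1, -0.9]
finger_gap: 43.9
grip_force: 30.7
```

Emit:
play_rows([
  [[0,0,0.02,0,0,0],[0,0,0.04,0,0,0],[0,0,0.07,0,0,0],[0,0,0.07,0,0,0],[0,0,0.07,0,0,0]],
])

```text
time: 24.7
tool_pos: [626.8, -6.3, 14.0]
tcp_rot: [180.0, 0.0, 83.0]
ft_force: [0.4, 0.5, 0.3]
finger_gap: 44.0
grip_force: 30.7
```

Emit:
play_rows([
  [[0,0,0.02,0,0,0],[0,0,0.04,0,0,0],[0,0,0.06,0,0,0],[0,0,0.06,0,0,0],[0,0,0.06,0,0,0]],
])

```text
time: 25.2
tool_pos: [626.9, -6.2, 13.9]
tcp_rot: [180.0, 0.0, 83.0]
ft_force: [-3.2, -1.3, 4.8]
finger_gap: 44.1
grip_force: 31.4
```

Emit:
play_rows([
  [[0,0,0,0,0,0],[0,0,0,0,0,0],[0,0,0,0,0,0],[0,0,-0.4,0,0,0],[0,0,-2,0,0,0]],
], jaw=0.75)

```text
time: 25.7
tool_pos: [625.0, -6.1, 31.9]
tcp_rot: [-179.8, 0.0, 83.0]
ft_force: [-1.0, -0.1, -0.5]
finger_gap: 64.1
grip_force: 0.0
```

Emit:
play_rows([
  [[0,0,-3,0,0,0],[0,0,-6,0,0,0],[0,0,-9,0,0,0],[0,0,-10,0,0,0],[0,0,-10,0,0,0]],
], jaw=0.7)

```text
time: 26.2
tool_pos: [628.6, -6.4, 136.8]
tcp_rot: [179.7, -0.0, 83.0]
ft_force: [0.7, 0.2, -1.1]
finger_gap: 60.0
grip_force: 0.0
```

```bash
python3 - <<'E'
from h import *
# vial from side view: cap top centre estimate with z=58, compare with top view
s=optics.snapshot("side"); im=s["pixels"]; hsv=cv2.cvtColor(im,cv2.COLOR_RGB2HSV).astype(int)
m=np.zeros(im.shape[:2],bool); m[262:285,360:384]=((hsv[...,1]<40)&(hsv[...,2]>170))[262:285,360:384]
v,u=np.where(m); print(len(u),u.min(),u.max(),v.min(),v.max(),u.mean(),v.mean())
print(to_plane(s,[u.mean(),v.mean()],54),to_plane(s,[u.mean(),v.mean()],48))
t=optics.snapshot("top"); im=t["pixels"]; hsv=cv2.cvtColor(im,cv2.COLOR_RGB2HSV).astype(int)
m=np.zeros(im.shape[:2],bool); m[158:185,428:452]=((hsv[...,1]<30)&(hsv[...,2]>150))[158:185,428:452]
v,u=np.where(m); print(len(u),u.mean(),v.mean(),to_plane(t,[u.mean(),v.mean()],57))
goto(628,-298,115,65)
E
```

```text
47 368 376 269 275 371.72340425531917 272.0851063829787
[[ 630.54939671 -296.28007893]] [[ 632.30813079 -291.06871438]]
42 440.4761904761905 166.11904761904762 [[ 628.85028438 -298.83185662]]
shift [-28.94   3.72   1.77] turn [-0.  0. 18.]
```

Emit:
play_rows([
  [[-4.8,0,0,0,0,0],[-9.6,0,0,0,0,0],[-14.4,0,0,0,0,0],[-19.2,0,0,0,0,0],[-24,0,0,0,0,0]],
])

```text
time: 26.8
tool_pos: [595.7, -245.6, 130.7]
tcp_rot: [-179.8, -0.1, 83.0]
ft_force: [0.7, -0.1, 0.0]
finger_gap: 59.9
grip_force: 0.0
```

Emit:
play_rows([
  [[0,0,0,0,0,0],[0,0,0,0,0,0],[0,0,0,0,0,0],[0,0,0,0,0,0]],
])

```text
time: 27.2
tool_pos: [597.5, -242.8, 132.5]
tcp_rot: [-179.9, -0.0, 83.1]
ft_force: [0.2, 0.3, 1.2]
finger_gap: 59.9
grip_force: 0.0
```

```bash
python3 - <<'E'
from h import *
goto(629.5,-298,85,83)
E
```

```text
shift [-5.1   3.85  4.74] turn [-0.1 -0.   0.1]
```

Emit:
play_rows([
  [[-3,2.3,0,0,0,0],[-5.1,3.85,1,0,0,0],[-5.1,3.85,3,0,0,0],[-5.1,3.85,4.7,0,0,0],[-5.1,3.85,4.7,0,0,0]],
])

```text
time: 27.7
tool_pos: [627.4, -297.1, 82.0]
tcp_rot: [-179.6, -0.2, 83.1]
ft_force: [-0.9, 0.2, -0.9]
finger_gap: 59.5
grip_force: 0.0
```

Emit:
play_rows([
  [[0,0,0,0,0,0],[0,0,0,0,0,0],[0,0,0,0,0,0],[0,0,0,0,0,0]],
])

```text
time: 28.1
tool_pos: [630.1, -299.9, 87.6]
tcp_rot: [179.9, 0.0, 83.0]
ft_force: [0.6, -0.5, 0.2]
finger_gap: 59.6
grip_force: 0.0
```

```bash
python3 - <<'E'
from h import *
goto(629.5,-298,20,83)
E
```

```text
shift [ 0.19 -0.09  6.76] turn [0.1 0.  0. ]
```

Emit:
play_rows([
  [[0.1,-0.1,1.5,0,0,0],[0.1,-0.1,3.5,0,0,0],[0.1,-0.1,5,0,0,0],[0.1,-0.1,6.2,0,0,0],[0.1,-0.1,6.7,0,0,0]],
])

```text
time: 28.6
tool_pos: [627.4, -298.0, 16.8]
tcp_rot: [-179.8, -0.1, 83.0]
ft_force: [-0.4, 0.6, -0.6]
finger_gap: 59.8
grip_force: 0.0
```

Emit:
play_rows([
  [[0,0,0,0,0,0],[0,0,0,0,0,0],[0,0,0,0,0,0],[0,0,0,0,0,0],[0,0,0,0,0,0]],
], jaw=0, squeeze=25)

```text
time: 29.1
tool_pos: [629.4, -299.1, 20.6]
tcp_rot: [179.9, 0.0, 83.0]
ft_force: [0.6, 0.2, 4.0]
finger_gap: 22.0
grip_force: 25.1
```

Emit:
play_rows([
  [[0,0,-0.5,0,0,0],[0,0,-1.5,0,0,0],[0,0,-3.5,0,0,0],[0,0,-5.5,0,0,0],[0,0,-7,0,0,0]],
])

```text
time: 29.6
tool_pos: [629.3, -299.0, 91.8]
tcp_rot: [179.9, 0.0, 83.0]
ft_force: [0.0, -0.4, -0.3]
finger_gap: 22.1
grip_force: 24.9
```

Emit:
play_rows([
  [[0,0,0,0,0,0],[0,0,0,0,0,0],[0,0,0,0,0,0],[0,0,0,0,0,0]],
])

```text
time: 30.0
tool_pos: [627.7, -298.2, 87.7]
tcp_rot: [-179.9, -0.1, 83.0]
ft_force: [-0.3, 0.5, -0.8]
finger_gap: 22.1
grip_force: 24.9
```

```bash
python3 - <<'E'
from h import *
goto(615.8,298,95,83)
E
```

```text
shift [59.03 -8.46 -0.65] turn [-0.1 -0.1 -0. ]
```

Emit:
play_rows([
  [[3,-0.4,0,0,0,0],[7,-1,-0.5,0,0,0],[11,-1.6,-0.5,0,0,0],[15,-2.1,-0.5,0,0,0],[19,-2.7,-0.5,0,0,0]],
])

```text
time: 30.5
tool_pos: [624.3, -105.2, 93.5]
tcp_rot: [-179.9, -0.0, 83.0]
ft_force: [-0.0, -0.0, -0.1]
finger_gap: 22.1
grip_force: 24.9
```

Emit:
play_rows([
  [[4,-0.6,0,0,0,0],[8,-1.1,0,0,0,0],[12,-1.7,0,0,0,0],[16,-2.3,0,0,0,0],[20,-2.9,0,0,0,0]],
])

```text
time: 31.0
tool_pos: [619.8, 96.8, 93.5]
tcp_rot: [-179.9, 0.0, 83.0]
ft_force: [1.6, 0.0, -0.5]
finger_gap: 22.3
grip_force: 24.9
```

Emit:
play_rows([
  [[4,-0.6,0,0,0,0],[8,-1.1,0,0,0,0],[12,-1.7,0,0,0,0],[15,-2.1,0,0,0,0],[17,-2.4,0,0,0,0]],
])

```text
time: 31.5
tool_pos: [616.6, 269.2, 93.4]
tcp_rot: [-179.9, 0.0, 83.1]
ft_force: [-0.3, -1.4, -0.3]
finger_gap: 21.9
grip_force: 24.9
```

Emit:
play_rows([
  [[0,0,0,0,0,0],[0,0,0,0,0,0],[0,0,0,0,0,0],[0,0,0,0,0,0]],
])

```text
time: 31.9
tool_pos: [617.8, 265.5, 94.3]
tcp_rot: [-180.0, 0.0, 82.9]
ft_force: [-0.5, -0.7, -0.2]
finger_gap: 22.4
grip_force: 24.9
```

```bash
python3 - <<'E'
from h import *
goto(615.8,298,60,83)
E
```

```text
shift [ 3.2  -0.6   3.43] turn [-0.   0.  -0.1]
```

Emit:
play_rows([
  [[1.5,-0.3,0,0,0,0],[3.15,-0.6,0.5,0,0,0],[3.15,-0.6,1.8,0,0,0],[3.15,-0.6,3.2,0,0,0],[3.15,-0.6,4.2,0,0,0]],
])

```text
time: 32.4
tool_pos: [614.2, 298.7, 49.6]
tcp_rot: [-179.9, 0.1, 83.0]
ft_force: [-0.0, -0.6, -0.3]
finger_gap: 22.2
grip_force: 24.9
```

Emit:
play_rows([
  [[0,0,0,0,0,0],[0,0,0,0,0,0],[0,0,0,0,0,0],[0,0,0,0,0,0]],
])

```text
time: 32.8
tool_pos: [616.1, 299.0, 53.4]
tcp_rot: [179.9, -0.0, 83.0]
ft_force: [-0.6, 0.1, -0.9]
finger_gap: 22.4
grip_force: 24.9
```

```bash
python3 - <<'E'
from h import *
goto(615.8,298,30,83)
# where the vial shows in the side view: expected pixels of recess centre and visible vial foot
s=optics.snapshot("side"); 
P=lambda X:cv2.projectPoints(np.float64(X),cv2.Rodrigues(np.array(s["R"]))[0],np.array(s["t"]),s["mtx"],np.array([s["k1"],0,0,0]))[0][:,0].round(1)
print(P([[615.8,298,14],[615.8,298,32],[615.8,298,90]]))
cv2.imwrite('pics/s11.png',cv2.resize(s["pixels"][90:180,270:380,::-1],None,fx=5,fy=5,interpolation=cv2.INTER_CUBIC))
E
```

```text
shift [-0.1  -0.02  2.34] turn [ 0.1 -0.  -0. ]
[[326.4 151.9]
 [326.5 147.3]
 [326.6 132. ]]
```

Emit:
play_rows([
  [[-0.1,0,0.8,0,0,0],[-0.1,0,1.5,0,0,0],[-0.1,0,2.0,0,0,0],[-0.1,0,2.2,0,0,0],[-0.1,0,2.3,0,0,0]],
])

```text
time: 33.35
tool_pos: [614.9, 297.8, 28.6]
tcp_rot: [-179.9, 0.0, 83.0]
ft_force: [0.3, 0.4, -0.4]
finger_gap: 22.1
grip_force: 24.9
```

Emit:
play_rows([
  [[0,0,0.03,0,0,0],[0,0,0.06,0,0,0],[0,0,0.1,0,0,0],[0,0,0.1,0,0,0],[0,0,0.1,0,0,0]],
])

```text
time: 33.85
tool_pos: [615.5, 298.0, 28.6]
tcp_rot: [180.0, -0.0, 83.0]
ft_force: [-0.4, -0.2, 0.0]
finger_gap: 22.2
grip_force: 24.9
```

Emit:
play_rows([
  [[0,0,0.02,0,0,0],[0,0,0.04,0,0,0],[0,0,0.06,0,0,0],[0,0,0.06,0,0,0],[0,0,0.06,0,0,0]],
])

```text
time: 34.35
tool_pos: [615.5, 298.0, 28.6]
tcp_rot: [180.0, -0.0, 83.0]
ft_force: [-2.1, -1.7, 5.8]
finger_gap: 22.5
grip_force: 25.3
```

Emit:
play_rows([
  [[0,0,0.02,0,0,0],[0,0,0.04,0,0,0],[0,0,0.05,0,0,0],[0,0,0.05,0,0,0],[0,0,0.05,0,0,0]],
])

```text
time: 34.85
tool_pos: [615.6, 298.1, 28.5]
tcp_rot: [180.0, -0.0, 83.0]
ft_force: [-3.8, -1.9, 9.4]
finger_gap: 22.3
grip_force: 25.6
```

Emit:
play_rows([
  [[0,0,0,0,0,0],[0,0,0,0,0,0],[0,0,0,0,0,0],[0,0,0,0,0,0],[0,0,0,0,0,0]],
], jaw=0.6)

```text
time: 35.35
tool_pos: [615.3, 297.9, 27.1]
tcp_rot: [-180.0, 0.0, 83.0]
ft_force: [-0.6, -0.1, 0.5]
finger_gap: 51.3
grip_force: 0.0
```

Emit:
play_rows([
  [[0,0,-1,0,0,0],[0,0,-3,0,0,0],[0,0,-6,0,0,0],[0,0,-9,0,0,0],[0,0,-12,0,0,0]],
])

```text
time: 35.85
tool_pos: [615.4, 297.9, 149.3]
tcp_rot: [180.0, -0.0, 83.0]
ft_force: [0.0, -0.2, 1.3]
finger_gap: 51.5
grip_force: 0.0
```

Emit:
play_rows([
  [[-4.5,-1,-2,0,0,0],[-9,-2,-4,0,0,0],[-13.5,-4,-5,0,0,0],[-18,-7,-5,0,0,0],[-22,-10,-5,0,0,0]],
])

```text
time: 36.35
tool_pos: [492.0, 93.7, 198.8]
tcp_rot: [179.9, -0.0, 83.0]
ft_force: [0.6, 0.2, 0.0]
finger_gap: 51.2
grip_force: 0.0
```

Emit:
play_rows([
  [[-4.5,-2,0,0,0,0],[-9,-4,0,0,0,0],[-13.5,-6,0,0,0,0],[-18,-6,0,0,0,0],[-22,-6,0,0,0,0]],
])

```text
time: 36.85
tool_pos: [405.5, -117.7, 198.6]
tcp_rot: [179.8, 0.1, 83.0]
ft_force: [1.8, -0.5, 0.1]
finger_gap: 51.4
grip_force: 0.0
```

```bash
python3 - <<'E'
from h import *
f=lambda q,k:cv2.resize(q,None,fx=k,fy=k,interpolation=cv2.INTER_CUBIC)
s=optics.snapshot("side")["pixels"][130:300,240:400,::-1]; t=optics.snapshot("top")["pixels"][140:275,183:473,::-1]
a=f(s,2); b=f(t,1.64)
h=max(len(a),len(b)); pad=lambda q:np.pad(q,((0,h-len(q)),(0,0),(0,0)))
c=np.hstack([pad(a),pad(b)])[:, :800]; print(c.shape); cv2.imwrite("pics/final.png",c)
E
```

```text
(340, 796, 3)
```

View pics/final.png

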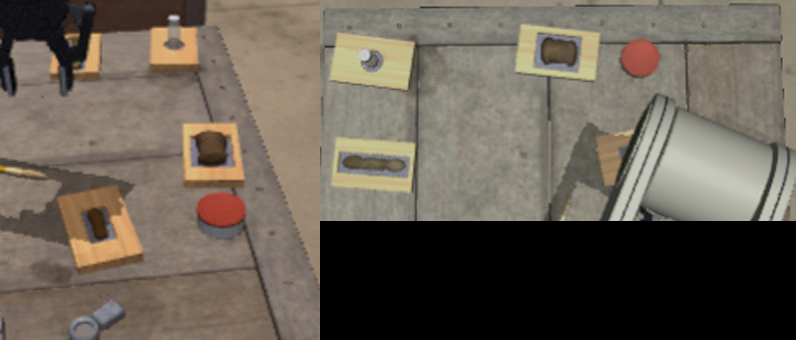

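The final view shows the rib (370,162), ankle bone (557,52), vial (370,58) and phalanx (97,223) all in their recesses. The tin and loupe are in their original places. I'll let the arm settle, then hand in.

Emit:
play_rows([
  [[0,0,0,0,0,0],[0,0,0,0,0,0],[0,0,0,0,0,0],[0,0,0,0,0,0],[0,0,0,0,0,0]],
])

```text
time: 37.45
tool_pos: [406.3, -115.0, 197.2]
tcp_rot: [-180.0, -0.0, 83.1]
ft_force: [-0.1, 0.1, -0.3]
finger_gap: 51.4
grip_force: 0.0
```

```bash
python3 -c "
from bench import job
print(job.hand_in())"
```

```text
the job is handed in; nothing more can be done
None
```

The job is handed in (no verdict was returned): the last pictures show all three bones lying flat in their matching recesses and the vial standing in the round one, with the tin and the loupe not visibly moved, at about 37 s of the 102 s allowed.

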